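# Register a batten against the bench fence and the flag stop

### The job

Get the long batten ready for its crosscut: push it at two places along its length until its back edge lies flush and parallel along the aluminium fence and press it home there with a firm but light hand (some 5 N bearing on the fence), then slide it along the fence until its left end butts against the flag stop with the same light press, and leave it lying tight to both. Go by feel: fence and stop are held only by their knobs and must keep their setting, so never press hard, and leave the other things on the bench where they are.

Things in the scene. Friction and masses are not known exactly. Their poses are not given: they have to be found in the camera images.
- batten_mid (a point): centre (15 mm above the bench) of the long planed batten of plain mid-brown wood, 340 mm long, 60 mm wide, 30 mm high, 0.3 to 0.6 kg, lying flat and askew on the bench in front of the fence; y runs along its length to its left end, x across it to its back edge (the fence side), z up. Its friction on the bench is about 0.6 (0.5 to 0.7): pushing one end of it takes 1 to 2 N
- batten_back_l (a point): point on the batten's back edge face (the one that goes against the fence), half-way up, 5 mm in from its left end
- batten_back_r (a point): point on the batten's back edge face, half-way up, 5 mm in from its right end
- batten_end_l (a point): middle of the batten's left end face (the end that goes against the stop), half-way up
- fence_face (a point): mid-length point, 15 mm above the bench, of the front face (robot side) of the straight aluminium fence, a slotted extrusion 660 mm long, 40 mm deep, 46 mm high; x points from the face into the fence (the way the batten is pressed), y along the face to the left towards its free end, z up
- fence_end (a point): front face of the fence at its free left end, 15 mm above the bench. The fence is held only by friction at its pivot knob, 650 mm to the right of this end: a push of up to about 8 N at this end, 11 N at 500 mm from the pivot, more nearer to the pivot, leaves it still; a harder one swings it
- stop_face (a point): centre of the contact face of the flag stop, an aluminium plate 8 mm thick that stands out 60 mm from the fence's face across the batten's path, 4 to 56 mm above the bench, its knob on the fence up to 75 mm. Axes as the fence's; the face looks to -y, the batten comes to it moving in +y. Held by its knob only: it slips along the fence at more than about 12 N
- offcut: bystander: short offcut of the same wood, 60 x 95 x 30 mm, lying left in front of the fence; origin under its centre
- try_square: bystander: try square lying flat, wooden stock 115 mm, steel blade 150 mm, 25 mm high; origin under the middle of the stock
- pencil: bystander: flat red carpenter's pencil, 170 mm long, 7 mm high; origin under its middle
- mallet: bystander: wooden mallet lying on its side, 350 mm long, head 62 mm high; origin under the handle
- plane: bystander: small steel block plane, 160 x 48 mm, 64 mm high; origin under its sole's middle
- glue: bystander: white glue bottle, 60 mm across, 170 mm high, behind the fence; origin under its middle
- clamp: bystander: bar clamp 300 mm long lying behind the fence; origin under the bar's middle

How it is judged:
By the outcome, as a careful person would: the job done as asked, in the order asked, and still so for the second after the job is handed in, with the robot touching nothing.
It also fails if it takes over 72 s, if anything falls off the work surface, if the arm or the gripper's body presses on something with over 40 N, if the wrist force passes 120 N, or if a joint passes its speed limit or range.

### The arm

A 6-joint arm with a two-finger parallel gripper is mounted at the origin on the work surface. World frame = base frame: x ahead of the robot, y to its left, z up, the work surface at z = 0. Lengths are in m, angles in degrees, forces in N, time in s.
With the tool pointing down it reaches from about 0.375 to 0.9 m from the base axis. Payload 3.1 kg.
Tool frame: the origin (TCP) lies at the very end of the fingers, on their centre line; the grasp point (between the pads) lies 19 mm behind it; z points along the fingers, y is the line along which they close (so a half turn about z gives the same grasp; the last joint's range is limited). The gripper opens to 87 mm and grips with 3 to 60 N. Pads are 19 mm wide; open, the fingers measure 117 mm over their backs; the gripper's body (75 mm by 190 mm) begins 51 mm behind the grasp point.
Start: joints at [-77.321, 30.224, 82.088, -0, 67.689, -10.227], TCP at [0.243, -0.576, 0.223] pointing down, gripper open.
Joint ranges: [-176.69, 176.69], [-43.24, 126.21], [12.49, 139.97], [-82, 262], [0, 151.66], [-163.58, 163.58]. Speed limits (degrees/s): [159.86, 159.86, 180, 180, 180, 180].

### API

Orientations are given as a 3x3 rotation matrix whose columns are the frame's x, y, z axes.
In Python, from rig import bot gives the robot as it stands.
- The arm moves only by the tool move_arm, never from a script. Its argument "increments" is a list of rows, each an object with "xyz": the shift along the tool's x, y, z in mm, a list of three; "roll": the turn about the tool's z in rad; "grip": the opening in per cent of the stroke, from 0 (shut) to 100 (fully open). A call has 1 to 5 rows; each row shifts and turns the commanded pose from where the row before left it, along the tool's axes as they then stand; what a row does not reach is not made up. A row lasts 1/12 s, in which the tool goes at most 41.7 mm and 7.16 degrees, less where a joint would pass 70% of its speed; a pose out of reach is approached as far as the arm can. A call is refused whole if a number of a shift passes 41.7 or a number of a turn 0.125, either way. A call with a gripper value outside its range is refused whole. The fingers move at their own pace and stop on an object; the grip force is fixed at half the most. Time passes only in rows, so rows that do not move let the fingers close. It gives the time, the measured TCP pose, the force, the opening and the grip force at its end, in the units of the state.
- bot.read_state(): the state, without advancing time (a new reading comes with each control period).
- bot.capture(name): name is "scene" or "top" or "wrist"; returns (picture, depth): 480x640x3 uint8, red, green, blue; 480x640 float32, m along the optical axis (not along the pixel's ray), 0 where there is no reading.
- bot.camera_model(name): a dict with "intrinsics" (3x3 intrinsics, pixels), "D" ([k1, k2, p1, p2, k3] as OpenCV has them; the pictures are not rectified), "rvec" (rotation vector, rad) and "tvec" (3), from world to camera coordinates, as OpenCV has them; the wrist camera has in their place "tool_from_camera" (4x4, takes a point from camera to tool coordinates, whose origin is the TCP and whose axes are the flange's). Camera axes: x right, y down, z forward; pixel columns grow to the right and rows downward; lengths in m; the calibration is good to about 2 mm. A picture is of the moment at which its call begins: read the wrist's pose just before it. camera_model takes no time and is no camera call.
- bot.hand_in(): hands the job in; it is judged then, once.
Trained networks look in the newest picture that a camera, given by its name, has taken for a name from the list of things; names that differ only in an ending like _2 or _b are one class to them, and where a whole thing is asked for, a point or a joint stands for the part that bears it (a point fixed in the world has none). Each returns a list of dicts, best first, with "conf" (0 to 1); they miss things now and then, are a little off and sometimes report something else, mostly with a low value. They report only what shows in the picture. A call takes as long as a camera call.
- bot.spot_in(label, camera): "at" ([x, y, z] in m, in the coordinates of the camera as it stood for that picture, good to about 4 mm: the middle of the surface that is visible of it).
- bot.trace(label, camera): "mask" (480x640 bool, what is visible of it).
The state is a dict: "time_s": time; "joint_positions": joint angles; "qvel": joint speeds; "tau": joint torques, N m; "position": TCP position; "tcp_rot": TCP orientation; "force": force on the tool from outside, world axes, zero at the start; "moment": the same for the moment, N m; "opening": opening from 0.0 (shut) to 1.0 (fully open); "grasp_force": force on a finger pad.
Only numpy, scipy, OpenCV 4.12 (cv2) and the standard library are available. Lean on these libraries where they do the work, as an engineer would, in place of code of your own. Each camera call takes 0.05 s, during which the arm holds its last target. There are 200 camera calls.

## Working session

There is one attempt and no reset: what is moved stays moved. The work goes in short steps, Python scripts to look and compute and a tool call to move; the robot and the scene stay as the last step left them, time stands still between calls to the robot, and variables do not carry over. Pictures are saved under pics/ and viewed, at most 10 in all, crops included, and the job is handed in when it is done.

Besides the shell and the picture viewer there is one more tool, called after "Emit:" as name(argument=value, ...) on one line, values as JSON. move_arm: Moves the arm, as the interface text tells. Its arguments: {"type":"object","properties":{"increments":{"type":"array"}},"required":["increments"]}

```bash
mkdir -p pics
cat > h.py <<'E'
import numpy as np, cv2
from rig import bot
def cam(n):
    m=bot.camera_model(n);K=np.array(m["intrinsics"],float);D=np.array(m["D"],float)
    if "rvec" in m:
        R=cv2.Rodrigues(np.array(m["rvec"],float))[0];t=np.array(m["tvec"],float).ravel()
        return K,D,R.T,-R.T@t
    s=bot.read_state();T=np.array(m["tool_from_camera"]);Rt=np.array(s["tcp_rot"])
    return K,D,Rt@T[:3,:3],Rt@T[:3,3]+np.array(s["position"])
def px2w(n,uv,z=None,d=None):
    K,D,R,c=cam(n);p=cv2.undistortPoints(np.array(uv,float).reshape(-1,1,2),K,D).reshape(-1,2)
    r=np.c_[p,np.ones(len(p))]
    if d is not None: return (r*np.array(d).reshape(-1,1))@R.T+c
    r=r@R.T; return c+r*((z-c[2])/r[:,2])[:,None]
def shot(n,f):
    im,d=bot.capture(n);cv2.imwrite(f"pics/{f}.png",im[...,::-1]);return im,d
E
python3 - <<'E'
from h import *
np.set_printoptions(precision=4,suppress=True)
s=bot.read_state();print(s)
for n in["top","scene"]:
    im,d=shot(n,n+"0")
    K,D,R,c=cam(n);print(n,c,R[:,2])
    for l in["batten_mid","batten_back_l","batten_back_r","batten_end_l","fence_face","fence_end","stop_face","offcut","try_square","pencil","mallet","plane","glue","clamp"]:
        print(l,[(round(o["conf"],2),(R@np.array(o["at"])+c).round(4)) for o in bot.spot_in(l,n)[:2]])
E
```

```text
{'time_s': 0.0, 'joint_positions': array([-77.3187,  30.2789,  82.1574,  -0.0004,  67.69  , -10.2255]), 'qvel': array([ 0.0038, -0.0216,  0.0585,  0.0527, -0.0076, -0.0879]), 'tau': array([ -0.0015, -44.0053, -17.659 ,   0.0632,   0.0582,  -0.0002]), 'position': array([ 0.2431, -0.575 ,  0.2216]), 'tcp_rot': array([[ 0.9211,  0.3892, -0.0005],
       [ 0.3892, -0.9211,  0.0021],
       [ 0.0004, -0.0022, -1.    ]]), 'force': array([-0.1418,  0.1451,  0.0247]), 'moment': array([ 0.0128, -0.0531, -0.0128]), 'grasp_force': 0.0, 'opening': 0.9981874198229984}
top [0.4011 0.0433 1.1582] [ 0.1439 -0.0299 -0.9891]
batten_mid [(0.81, array([ 0.5241, -0.0533,  0.0284]))]
batten_back_l [(0.92, array([ 0.5189, -0.057 ,  0.0342])), (0.46, array([0.6239, 0.0143, 0.0452]))]
batten_back_r [(0.92, array([ 0.5189, -0.057 ,  0.0342])), (0.46, array([0.6239, 0.0143, 0.0452]))]
batten_end_l [(0.89, array([ 0.5248, -0.057 ,  0.031 ]))]
fence_face [(0.9, array([0.6224, 0.0146, 0.0466])), (0.23, array([ 0.5281, -0.0498,  0.0327]))]
fence_end [(0.94, array([0.6246, 0.0126, 0.0465]))]
stop_face [(0.72, array
[... 615 characters left out ...]
8]))]
batten_back_l [(0.95, array([ 0.5359, -0.0703,  0.0311]))]
batten_back_r [(0.95, array([ 0.5359, -0.0703,  0.0311]))]
batten_end_l [(0.92, array([ 0.5417, -0.0703,  0.0263])), (0.62, array([ 0.3733, -0.265 ,  0.0067]))]
fence_face [(0.73, array([ 0.6434, -0.0331,  0.042 ])), (0.71, array([ 0.5379, -0.0662,  0.0302]))]
fence_end []
stop_face [(0.79, array([0.5894, 0.2163, 0.0595]))]
offcut [(0.92, array([0.4389, 0.288 , 0.032 ]))]
try_square [(0.79, array([0.3548, 0.2815, 0.0077]))]
pencil [(0.65, array([ 0.3727, -0.2662,  0.0079]))]
mallet [(0.64, array([0.5724, 0.542 , 0.0455]))]
plane [(0.71, array([ 0.4823, -0.5113,  0.0317]))]
glue []
clamp [(0.63, array([0.8326, 0.0103, 0.0176]))]
```

Run:
```python
from h import *
np.set_printoptions(precision=4,suppress=True)
im,d=bot.capture("top")
out=im[...,::-1].copy()
def mask(l):
    return bot.trace(l,"top")[0]["mask"].astype(np.uint8)
mb=mask("batten_mid")
ys,xs=np.nonzero(mb);h=None
z=px2w("top",np.c_[xs,ys],d=d[ys,xs])[:,2];print("batten z",np.percentile(z,[5,25,50,75,95]))
r=cv2.minAreaRect(np.c_[xs,ys].astype(np.float32));b=cv2.boxPoints(r)
W=px2w("top",np.c_[xs,ys],z=0.03);r=cv2.minAreaRect((W[:,:2]*1000).astype(np.float32));print("batten rect mm",r,cv2.boxPoints(r))
cv2.polylines(out,[b.astype(int)],True,(0,255,0),1)
for l in["fence_face","stop_face","offcut"]:
    m=mask(l);ys,xs=np.nonzero(m);P=px2w("top",np.c_[xs,ys],d=d[ys,xs])
    zz={"fence_face":.046,"stop_face":.056,"offcut":.03}[l]
    k=abs(P[:,2]-zz)<.008
    W=px2w("top",np.c_[xs,ys][k],z=zz)
    r=cv2.minAreaRect((W[:,:2]*1000).astype(np.float32));print(l,k.mean(),r,cv2.boxPoints(r).round(1).tolist())
    c,_=cv2.findContours(m,0,1);cv2.drawContours(out,c,-1,(255,0,255),1)
cv2.imwrite("pics/top1.png",out)
```

```text
batten z [0.0258 0.0288 0.0304 0.0318 0.0339]
batten rect mm ((523.6321411132812, -57.57722473144531), (64.30339050292969, 341.6144714355469), 13.081422805786133) [[ 453.6551  101.5204]
 [ 530.9745 -231.229 ]
 [ 593.6093 -216.6748]
 [ 516.2897  116.0745]]
fence_face 0.7489878542510121 ((596.5892333984375, 7.141876220703125), (100.64071655273438, 666.4168701171875), 5.0006842613220215) [[517.4000244140625, 334.70001220703125], [575.5, -329.20001220703125], [675.7999877929688, -320.3999938964844], [617.7000122070312, 343.5]]
stop_face 0.6278538812785388 ((575.2265014648438, 228.944091796875), (94.42059326171875, 44.657142639160156), 5.257556438446045) [[526.2000122070312, 246.89999389648438], [530.2999877929688, 202.39999389648438], [624.2999877929688, 211.0], [620.2000122070312, 255.5]]
offcut 0.9612756264236902 ((425.76434326171875, 290.34356689453125), (59.647701263427734, 92.21192932128906), 7.891623497009277) [[389.8999938964844, 331.8999938964844], [402.6000061035156, 240.60000610351562], [461.6000061035156, 248.8000030517578], [449.0, 340.1000061035156]]
```

View pics/top1.png

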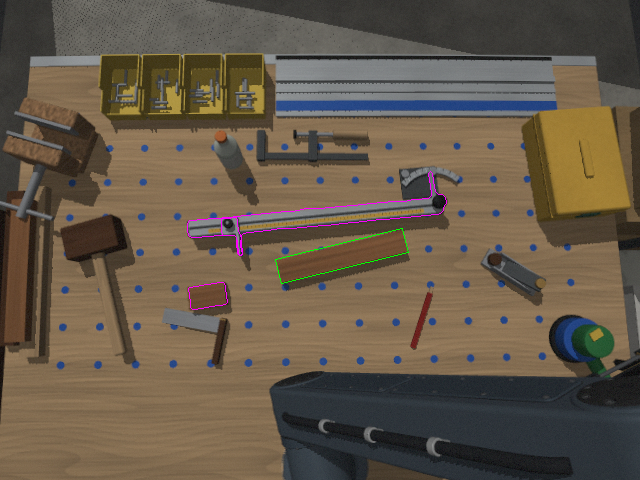

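The fence runs from (188,228) to (445,200) in the picture and the stop flag is at (240,245). The batten lies from (277,272) to (407,240), askew by about 8° to the fence. I'll align the tool with the fence and go in with the gripper open, so that the two fingers push at two places.

Emit:
move_arm(increments=[{"xyz": [0, 0, 0], "roll": 0.104, "grip": 100}, {"xyz": [0, 0, 0], "roll": 0.104, "grip": 100}, {"xyz": [0, 0, 0], "roll": 0.104, "grip": 100}, {"xyz": [17, -34, 0], "roll": 0, "grip": 100}, {"xyz": [17, -34, 0], "roll": 0, "grip": 100}])

```text
time_s: 2.17
position: [0.2708, -0.506, 0.2223]
tcp_rot: [[0.996, 0.084, 0.001], [0.084, -0.996, -0.001], [0.0, 0.001, -1.0]]
force: [0.9, 0.2, -0.2]
opening: 1.0
grasp_force: 0.0
```

Emit:
move_arm(increments=[{"xyz": [17, -34, 0], "roll": 0, "grip": 100}, {"xyz": [17, -34, 0], "roll": 0, "grip": 100}, {"xyz": [17, -34, 0], "roll": 0, "grip": 100}, {"xyz": [17, -34, 0], "roll": 0, "grip": 100}, {"xyz": [17, -34, 0], "roll": 0, "grip": 100}])

```text
time_s: 2.58
position: [0.3413, -0.3266, 0.2228]
tcp_rot: [[0.996, 0.087, 0.0], [0.087, -0.996, -0.0], [0.0, 0.0, -1.0]]
force: [1.6, -0.6, -0.1]
opening: 0.999
grasp_force: 0.0
```

Emit:
move_arm(increments=[{"xyz": [17, -34, 0], "roll": 0, "grip": 100}, {"xyz": [17, -34, 0], "roll": 0, "grip": 100}, {"xyz": [17, -34, 0], "roll": 0, "grip": 100}, {"xyz": [17, -34, 0], "roll": 0, "grip": 100}, {"xyz": [17, -34, 0], "roll": 0, "grip": 100}])

```text
time_s: 3.0
position: [0.4112, -0.1497, 0.2229]
tcp_rot: [[0.996, 0.087, 0.001], [0.087, -0.996, -0.0], [0.001, 0.001, -1.0]]
force: [0.7, -0.4, -0.9]
opening: 0.998
grasp_force: 0.0
```

Run:
```python
from h import *
np.set_printoptions(precision=4,suppress=True)
s=bot.read_state();print(s["time_s"],s["position"],s["tcp_rot"],s["force"])
im,d=shot("wrist","w0"); im,d=shot("top","top2")
```

```text
3.0 [ 0.4112 -0.1497  0.2229] [[ 0.9962  0.0872  0.0008]
 [ 0.0872 -0.9962 -0.0005]
 [ 0.0007  0.0006 -1.    ]] [ 0.7142 -0.3764 -0.8881]
```

View pics/w0.png

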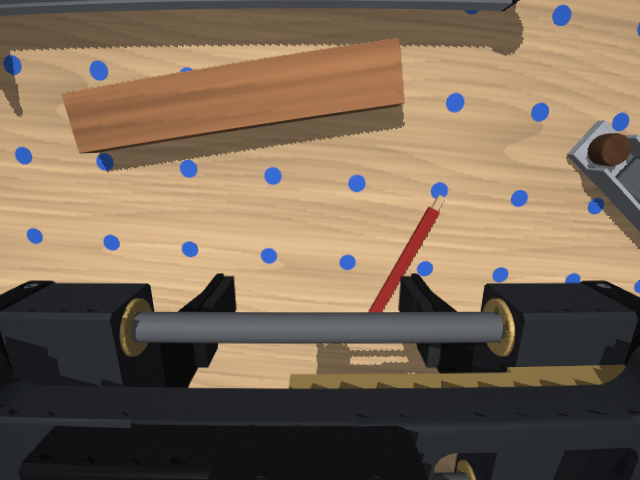

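The wrist view shows the batten's top corners at (63,95), (80,153), (404,103) and (400,38). The fence front is along the top of the picture, from (0,11) to (500,8). I'll turn these into fence coordinates.

Run:
```python
from h import *
np.set_printoptions(precision=1,suppress=True)
n=np.array([.9962,.0872]);u=np.array([-.0872,.9962])
st=lambda P:np.c_[P[:,:2]@n,P[:,:2]@u]*1000
print("batten bl,fl,fr,br",st(px2w("wrist",[[63,95],[80,153],[404,103],[400,38]],z=.03)))
# fence front lines in the wrist image: bright->dark edges per column
im=cv2.imread("pics/w0.png",0).astype(int)
for c in (60,150,250,350,450):
    print(c,im[:20,c].tolist())
d=bot.capture("wrist")[1]
T=cv2.imread("pics/top2.png")
cv2.imwrite("pics/stopcrop.png",cv2.resize(T[190:290,180:420],None,fx=3.3,fy=3.3,interpolation=cv2.INTER_CUBIC))
```

```text
batten bl,fl,fr,br [[ 521.    75.4]
 [ 464.1   67.4]
 [ 513.5 -266.4]
 [ 571.8 -258.5]]
60 [66, 78, 95, 101, 100, 76, 67, 68, 67, 68, 68, 67, 71, 84, 92, 90, 87, 84, 82, 82]
150 [106, 107, 71, 68, 68, 69, 69, 69, 69, 73, 83, 90, 91, 90, 92, 93, 93, 93, 95, 93]
250 [90, 71, 70, 71, 70, 69, 70, 71, 81, 90, 88, 91, 94, 96, 100, 99, 97, 98, 98, 97]
350 [81, 71, 71, 70, 72, 71, 72, 71, 82, 89, 88, 89, 88, 87, 89, 90, 93, 97, 94, 91]
450 [108, 92, 71, 67, 70, 67, 69, 68, 69, 74, 89, 93, 93, 93, 93, 90, 89, 91, 90, 92]
```

View pics/stopcrop.png

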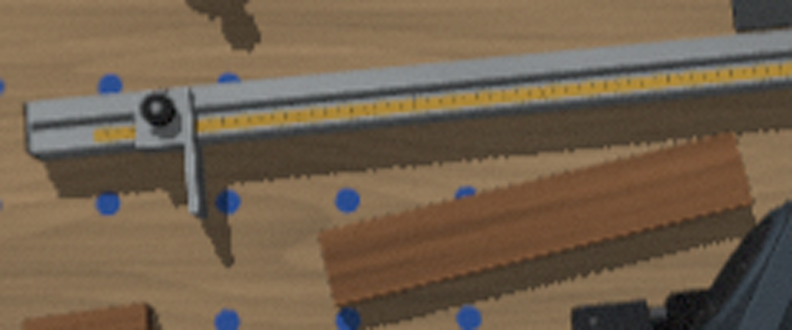

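The flag's face edge runs in the top picture from about (239,234) to (241.5,253). The batten's left end is clear of it.

Run:
```python
from h import *
np.set_printoptions(precision=1,suppress=True)
n=np.array([.9962,.0872]);u=np.array([-.0872,.9962])
st=lambda P:np.c_[P[:,:2]@n,P[:,:2]@u]*1000
print("bottom",st(px2w("wrist",[[60,12.7],[150,9.7],[250,8.2],[350,8.2],[450,9.6]],z=0.0)))
print("top",st(px2w("wrist",[[60,4.8],[150,1.7],[250,.7]],z=0.046)))
print("stop",st(px2w("top",[[239,234],[241.5,253]],z=0.056)),st(px2w("top",[[239,234],[241.5,253]],z=0.004)))
p=bot.read_state()["position"][None];print(st(p))
```

```text
bottom [[ 605.3   82.9]
 [ 605.9  -12.3]
 [ 606.3 -114.7]
 [ 606.8 -216. ]
 [ 607.3 -318. ]]
top [[ 595.9   50.1]
 [ 596.4  -33.3]
 [ 596.3 -123.1]]
stop [[594.5 155.4]
 [545.5 152.9]] [[603.5 162.3]
 [552.2 159.7]]
[[ 396.6 -184.1]]
```

Emit:
move_arm(increments=[{"xyz": [9, -18, 30], "roll": -0.004, "grip": 100}, {"xyz": [9, -18, 30], "roll": 0, "grip": 100}, {"xyz": [9, -18, 35], "roll": 0, "grip": 100}, {"xyz": [9, -18, 35], "roll": 0, "grip": 100}, {"xyz": [7, -17, 30], "roll": 0, "grip": 100}])

```text
time_s: 3.57
position: [0.4463, -0.0596, 0.061]
tcp_rot: [[0.996, 0.09, 0.001], [0.09, -0.996, -0.001], [0.001, 0.001, -1.0]]
force: [-0.5, -0.5, 0.8]
opening: 0.998
grasp_force: 0.0
```

Emit:
move_arm(increments=[{"xyz": [0, 0, 25], "roll": 0, "grip": 100}, {"xyz": [0, 0, 15], "roll": 0, "grip": 100}, {"xyz": [0, 0, 8], "roll": 0, "grip": 100}, {"xyz": [0, 0, 0], "roll": 0, "grip": 100}, {"xyz": [0, 0, 0], "roll": 0, "grip": 100}])

```text
time_s: 3.98
position: [0.4458, -0.0599, 0.0146]
tcp_rot: [[0.996, 0.09, 0.0], [0.09, -0.996, -0.0], [0.0, 0.0, -1.0]]
force: [-0.3, -0.2, -0.3]
opening: 0.999
grasp_force: 0.0
```

Emit:
move_arm(increments=[{"xyz": [6, 0, 1], "roll": 0, "grip": 100}, {"xyz": [6, 0, 0], "roll": 0, "grip": 100}, {"xyz": [6, 0, 0], "roll": 0, "grip": 100}, {"xyz": [6, 0, 0], "roll": 0, "grip": 100}, {"xyz": [4, 0, 0], "roll": 0, "grip": 100}])

```text
time_s: 4.4
position: [0.4752, -0.0565, 0.0143]
tcp_rot: [[0.996, 0.092, 0.003], [0.092, -0.996, -0.001], [0.003, 0.001, -1.0]]
force: [0.2, 0.7, 0.5]
opening: 0.999
grasp_force: 0.0
```

Emit:
move_arm(increments=[{"xyz": [4, 0, 0], "roll": 0, "grip": 100}, {"xyz": [4, 0, 0], "roll": 0, "grip": 100}, {"xyz": [4, 0, 0], "roll": 0, "grip": 100}, {"xyz": [4, 0, 0], "roll": 0, "grip": 100}, {"xyz": [4, 0, 0], "roll": 0, "grip": 100}])

```text
time_s: 4.82
position: [0.4928, -0.054, 0.0134]
tcp_rot: [[0.996, 0.092, -0.002], [0.092, -0.996, 0.001], [-0.002, -0.001, -1.0]]
force: [-2.5, 0.9, 2.6]
opening: 1.002
grasp_force: 1.2
```

Emit:
move_arm(increments=[{"xyz": [4, 0, 0], "roll": 0, "grip": 100}, {"xyz": [4, 0, 0], "roll": 0, "grip": 100}, {"xyz": [4, 0, 0], "roll": 0, "grip": 100}, {"xyz": [3, 0, 0], "roll": 0, "grip": 100}, {"xyz": [3, 0, 0], "roll": 0, "grip": 100}])

```text
time_s: 5.23
position: [0.5118, -0.0528, 0.0135]
tcp_rot: [[0.996, 0.092, 0.001], [0.092, -0.996, -0.0], [0.001, 0.0, -1.0]]
force: [-1.9, -0.3, -0.1]
opening: 0.999
grasp_force: 0.9
```

Run:
```python
from h import *
np.set_printoptions(precision=1,suppress=True)
n=np.array([.9962,.0872]);u=np.array([-.0872,.9962])
s=bot.read_state();p=s["position"];print(s["time_s"],p[:2]@n*1000,p[:2]@u*1000,s["force"],s["moment"])
im,d=shot("top","top3")
ms=bot.trace("batten_mid","top")
for m in ms[:1]:
    ys,xs=np.nonzero(m["mask"]);W=px2w("top",np.c_[xs,ys],z=.03)[:,:2]
    r=cv2.minAreaRect((np.c_[W@n,W@u]*1000).astype(np.float32));print(m["conf"],r,cv2.boxPoints(r))
T=cv2.imread("pics/top3.png")
cv2.imwrite("pics/crop3.png",cv2.resize(T[180:300,180:460],None,fx=2.8,fy=2.8,interpolation=cv2.INTER_CUBIC))
```

```text
5.2333 505.27441591504265 -97.26914523024764 [-1.9 -0.3 -0.1] [0.1 0.3 0.1]
0.81 ((548.1485595703125, -234.52134704589844), (62.64162063598633, 83.25044250488281), 0.7958704233169556) [[ 516.3 -193.3]
 [ 517.4 -276.6]
 [ 580.  -275.7]
 [ 578.9 -192.5]]
```

View pics/crop3.png

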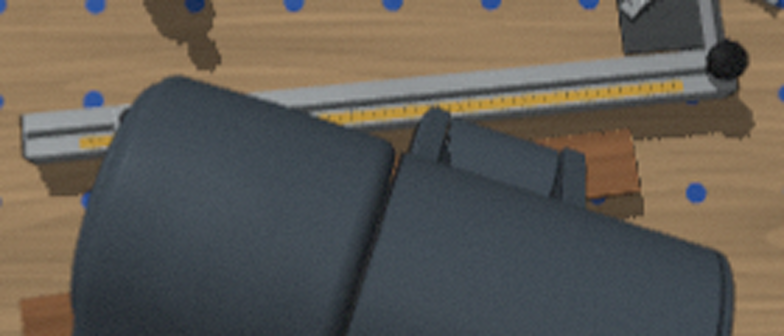

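Emit:
move_arm(increments=[{"xyz": [3, 0, 0], "roll": 0, "grip": 100}, {"xyz": [3, 0, 0], "roll": 0, "grip": 100}, {"xyz": [3, 0, 0], "roll": 0, "grip": 100}, {"xyz": [3, 0, 0], "roll": 0, "grip": 100}, {"xyz": [2, 0, 0], "roll": 0, "grip": 100}])

```text
time_s: 5.75
position: [0.5257, -0.0516, 0.0135]
tcp_rot: [[0.996, 0.091, 0.001], [0.091, -0.996, -0.0], [0.001, 0.0, -1.0]]
force: [-2.0, 0.1, 0.1]
opening: 1.002
grasp_force: 0.9
```

Emit:
move_arm(increments=[{"xyz": [1, 0, 0], "roll": 0, "grip": 100}, {"xyz": [1, 0, 0], "roll": 0, "grip": 100}, {"xyz": [1, 0, 0], "roll": 0, "grip": 100}, {"xyz": [0.5, 0, 0], "roll": 0, "grip": 100}, {"xyz": [0.5, 0, 0], "roll": 0, "grip": 100}])

```text
time_s: 6.17
position: [0.5291, -0.0511, 0.0135]
tcp_rot: [[0.996, 0.092, -0.0], [0.092, -0.996, -0.0], [-0.0, -0.0, -1.0]]
force: [-1.6, 0.1, 0.5]
opening: 1.001
grasp_force: 1.0
```

Emit:
move_arm(increments=[{"xyz": [1, 0, 0], "roll": 0, "grip": 100}, {"xyz": [1, 0, 0], "roll": 0, "grip": 100}, {"xyz": [0.5, 0, 0], "roll": 0, "grip": 100}])

```text
time_s: 6.42
position: [0.5319, -0.0509, 0.0135]
tcp_rot: [[0.996, 0.092, 0.0], [0.092, -0.996, -0.0], [0.0, 0.0, -1.0]]
force: [-2.3, 0.3, -0.6]
opening: 1.003
grasp_force: 0.9
```

Emit:
move_arm(increments=[{"xyz": [0.5, 0, 0], "roll": 0, "grip": 100}, {"xyz": [0.5, 0, 0], "roll": 0, "grip": 100}, {"xyz": [0.5, 0, 0], "roll": 0, "grip": 100}])

```text
time_s: 6.67
position: [0.5331, -0.0507, 0.0135]
tcp_rot: [[0.996, 0.092, -0.0], [0.092, -0.996, 0.0], [-0.0, -0.0, -1.0]]
force: [-1.8, -0.3, 0.9]
opening: 1.0
grasp_force: 0.9
```

Emit:
move_arm(increments=[{"xyz": [0.6, 0, 0], "roll": 0, "grip": 100}, {"xyz": [0.6, 0, 0], "roll": 0, "grip": 100}, {"xyz": [0.6, 0, 0], "roll": 0, "grip": 100}])

```text
time_s: 6.92
position: [0.535, -0.0506, 0.0135]
tcp_rot: [[0.996, 0.092, 0.0], [0.092, -0.996, 0.0], [0.0, -0.0, -1.0]]
force: [-1.6, -0.5, 0.9]
opening: 0.998
grasp_force: 0.9
```

Run:
```python
from h import *
s=bot.read_state();print(s["position"],s["force"])
shot("wrist","w4")
```

```text
[ 0.53495668 -0.05056916  0.01352811] [-1.63972495 -0.47415756  0.87778177]
```

View pics/w4.png

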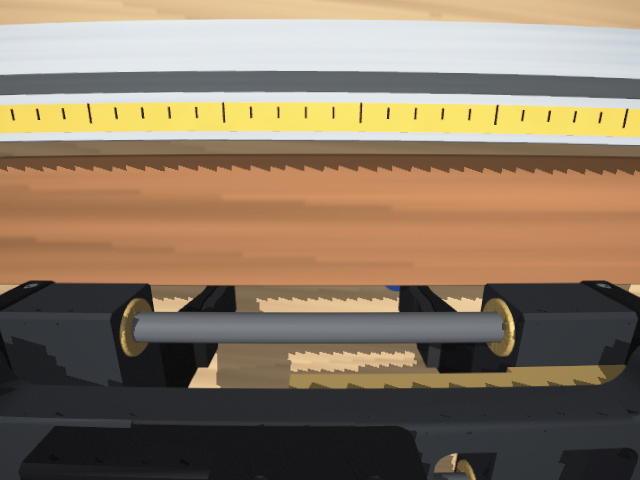

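The picture shows the fence's front at about row 141 and the batten's back edge at about row 156. A narrow shadowed strip of bench remains between them.

```bash
cat >> h.py <<'E'
n=np.array([.9962,.0872]);u=np.array([-.0872,.9962])
st=lambda P:np.c_[P[:,:2]@n,P[:,:2]@u]*1000
E
python3 - <<'E'
from h import *
np.set_printoptions(precision=1,suppress=True)
im=cv2.imread("pics/w4.png")
for c in (40,320,600): print(c,[tuple(int(x) for x in im[r,c]) for r in range(124,176,3)])
print("cam",cam("wrist")[3], st(bot.read_state()["position"][None]))
for c,r in((20,158),(320,155.5),(620,158)): print("back edge z30",st(px2w("wrist",[[c,r]],z=.03)))
for z in(.0,.03,.046): print("r140",z,st(px2w("wrist",[[20,143],[320,140.5],[620,144]],z=z)))
for z in(.046,): print("r131",z,st(px2w("wrist",[[20,134],[320,131.5],[620,135]],z=z)), st(px2w("wrist",[[320,20]],z=z)))
d=bot.capture("wrist")[1];print(st(px2w("wrist",[[320,r] for r in range(100,180,6)],d=[d[r,320] for r in range(100,180,6)])),[round(float(px2w("wrist",[[320,r]],d=[d[r,320]])[0,2])*1000) for r in range(100,180,6)])
E
```

```text
40 [(101, 220, 248), (102, 221, 248), (102, 221, 248), (230, 226, 221), (233, 229, 224), (232, 229, 223), (82, 103, 120), (81, 106, 126), (84, 110, 130), (85, 110, 131), (84, 109, 131), (41, 60, 85), (53, 77, 109), (52, 76, 107), (53, 77, 108), (51, 74, 106), (91, 133, 191), (88, 130, 186)]
320 [(109, 231, 252), (110, 231, 252), (111, 226, 249), (233, 229, 224), (235, 231, 226), (219, 213, 206), (85, 110, 131), (88, 115, 137), (92, 120, 142), (92, 119, 141), (48, 68, 91), (53, 75, 106), (52, 76, 107), (52, 76, 108), (52, 75, 107), (55, 78, 110), (97, 140, 199), (97, 140, 202)]
600 [(105, 225, 250), (106, 226, 250), (106, 226, 250), (105, 226, 250), (208, 221, 221), (228, 224, 218), (227, 223, 218), (83, 102, 116), (80, 104, 124), (79, 105, 124), (77, 102, 122), (40, 58, 82), (47, 69, 98), (47, 70, 99), (47, 69, 98), (47, 70, 98), (48, 71, 100), (86, 124, 180)]
cam [ 0.6 -0.   0.2] [[528.7 -97.1]]
back edge z30 [[599.7  32.8]]
back edge z30 [[600.2 -97.3]]
back edge z30 [[ 600.8 -228.1]]
r140 0.0 [[ 606.2   57.6]
 [ 606.7  -97.6]
 [ 607.  -253.7]]
r140 0.03 [[ 605.9   31.3]
 [ 606.3  -97.3]
 [ 606.6 -226.7]]
r140 0.046 [[ 605.8   17.3]
 [ 606.1  -97.1]
 [ 606.4 -212.2]]
r131 0.046 [[ 609.1   16.6]
 [ 609.3  -97.1]
 [ 609.7 -211.5]] [[646.1 -96.9]]
[[620.3 -97. ]
 [618.3 -97. ]
 [616.2 -97. ]
 [614.2 -97.1]
 [612.  -97.1]
 [609.8 -97.1]
 [607.7 -97.1]
 [605.9 -97.6]
 [603.  -97.6]
 [600.1 -97.6]
 [598.3 -97.3]
 [595.8 -97.4]
 [593.4 -97.4]
 [590.7 -97.4]] [45, 46, 46, 45, 46, 47, 46, 0, 0, 3, 29, 29, 30, 29]
```

The gap is about 6 mm and the edges are parallel to within 0.1°. I'll close it gently.

Emit:
move_arm(increments=[{"xyz": [1, 0, 0], "roll": 0, "grip": 100}, {"xyz": [1, 0, 0], "roll": 0, "grip": 100}, {"xyz": [1, 0, 0], "roll": 0, "grip": 100}, {"xyz": [1, 0, 0], "roll": 0, "grip": 100}])

```text
time_s: 7.35
position: [0.539, -0.0502, 0.0135]
tcp_rot: [[0.996, 0.092, 0.0], [0.092, -0.996, 0.0], [0.0, -0.0, -1.0]]
force: [-1.8, -0.4, -0.3]
opening: 1.0
grasp_force: 0.9
```

Emit:
move_arm(increments=[{"xyz": [0.5, 0, 0], "roll": 0, "grip": 100}, {"xyz": [0.5, 0, 0], "roll": 0, "grip": 100}])

```text
time_s: 7.52
position: [0.5399, -0.0501, 0.0135]
tcp_rot: [[0.996, 0.092, -0.0], [0.092, -0.996, -0.0], [-0.0, 0.0, -1.0]]
force: [-1.8, 0.8, -0.6]
opening: 1.003
grasp_force: 0.9
```

Emit:
move_arm(increments=[{"xyz": [0.4, 0, 0], "roll": 0, "grip": 100}, {"xyz": [0.2, 0, 0], "roll": 0, "grip": 100}])

```text
time_s: 7.68
position: [0.5403, -0.0501, 0.0136]
tcp_rot: [[0.996, 0.092, -0.0], [0.092, -0.996, 0.0], [-0.0, -0.0, -1.0]]
force: [-2.3, -0.4, 0.6]
opening: 1.002
grasp_force: 1.2
```

Emit:
move_arm(increments=[{"xyz": [0.4, 0, 0], "roll": 0, "grip": 100}, {"xyz": [0, 0, 0], "roll": 0, "grip": 100}])

```text
time_s: 7.85
position: [0.5405, -0.05, 0.0136]
tcp_rot: [[0.996, 0.091, -0.001], [0.091, -0.996, 0.0], [-0.001, -0.0, -1.0]]
force: [-3.1, 0.3, 0.3]
opening: 0.998
grasp_force: 1.5
```

Emit:
move_arm(increments=[{"xyz": [0.4, 0, 0], "roll": 0, "grip": 100}, {"xyz": [0, 0, 0], "roll": 0, "grip": 100}])

```text
time_s: 8.02
position: [0.5407, -0.0499, 0.0135]
tcp_rot: [[0.996, 0.091, -0.001], [0.091, -0.996, 0.0], [-0.001, -0.001, -1.0]]
force: [-4.0, -1.3, 1.1]
opening: 0.998
grasp_force: 1.8
```

Emit:
move_arm(increments=[{"xyz": [0.4, 0, 0], "roll": 0, "grip": 100}, {"xyz": [0.4, 0, 0], "roll": 0, "grip": 100}, {"xyz": [0, 0, 0], "roll": 0, "grip": 100}])

```text
time_s: 8.27
position: [0.5409, -0.0497, 0.0136]
tcp_rot: [[0.996, 0.091, -0.002], [0.091, -0.996, 0.001], [-0.002, -0.001, -1.0]]
force: [-5.5, 0.0, 3.1]
opening: 1.003
grasp_force: 2.6
```

Emit:
move_arm(increments=[{"xyz": [0.4, 0, 0], "roll": 0, "grip": 100}, {"xyz": [0, 0, 0], "roll": 0, "grip": 100}, {"xyz": [0, 0, 0], "roll": 0, "grip": 100}])

```text
time_s: 8.52
position: [0.541, -0.0497, 0.0135]
tcp_rot: [[0.996, 0.091, -0.003], [0.091, -0.996, 0.001], [-0.003, -0.001, -1.0]]
force: [-6.3, -1.2, 4.1]
opening: 1.004
grasp_force: 3.0
```

```bash
cat >> h.py <<'E'
def gap(f):
    im,d=shot("wrist",f);g=im.astype(int)
    for c in (10,100,200,320,440,540,630):
        col=g[90:230,c]; 
        w=np.nonzero((col[:,0]>180)&(col[:,2]>180))[0]
        e=w.max()+90
        print(c,e,[int(x) for x in g[e-1:e+8,c,2]],st(px2w("wrist",[[c,e+.5]],z=.046)).round(1)[0])
E
python3 - <<'E'
from h import *
gap("w5");print(bot.read_state()["force"])
E
```

```text
10 156 [230, 229, 167, 75, 51, 52, 52, 51, 51] [606.8  22.8]
100 156 [234, 222, 52, 53, 53, 52, 51, 53, 52] [606.4 -13.2]
200 155 [233, 231, 177, 54, 53, 53, 53, 52, 53] [606.6 -51.6]
320 156 [235, 196, 81, 51, 51, 53, 52, 52, 53] [606.3 -96.8]
440 157 [234, 229, 52, 52, 52, 50, 52, 50, 50] [ 606.2 -142. ]
540 158 [230, 223, 131, 51, 49, 50, 50, 52, 50] [ 606.3 -180.7]
630 160 [227, 226, 105, 47, 47, 47, 47, 47, 47] [ 606.2 -217.2]
[-5.97130346 -0.74597441  3.93108677]
```

The batten is flush along its whole visible length, at about 6 N on the sensor. I'll back off, raise, close the gripper and go round to the right end.

Emit:
move_arm(increments=[{"xyz": [-1, 0, 0], "roll": 0, "grip": 100}, {"xyz": [-3, 0, 0], "roll": 0, "grip": 100}, {"xyz": [-8, 0, 0], "roll": 0, "grip": 100}, {"xyz": [-8, 0, -10], "roll": 0, "grip": 100}, {"xyz": [0, 0, -35], "roll": 0, "grip": 100}])

```text
time_s: 8.98
position: [0.5175, -0.0507, 0.0555]
tcp_rot: [[0.996, 0.091, -0.011], [0.091, -0.996, 0.003], [-0.011, -0.004, -1.0]]
force: [-0.5, 0.4, -0.0]
opening: 1.0
grasp_force: 0.0
```

Emit:
move_arm(increments=[{"xyz": [0, 30, -10], "roll": 0, "grip": 0}, {"xyz": [10, 36, 0], "roll": 0, "grip": 0}, {"xyz": [14, 36, 0], "roll": 0, "grip": 0}, {"xyz": [14, 36, 0], "roll": 0, "grip": 0}, {"xyz": [14, 36, 0], "roll": 0, "grip": 0}])

```text
time_s: 9.4
position: [0.5909, -0.2222, 0.0699]
tcp_rot: [[0.996, 0.092, 0.002], [0.092, -0.996, -0.001], [0.002, 0.001, -1.0]]
force: [1.6, -0.4, -0.5]
opening: 0.706
grasp_force: 0.0
```

Emit:
move_arm(increments=[{"xyz": [0, 36, 0], "roll": 0, "grip": 0}, {"xyz": [0, 0, 0], "roll": 0, "grip": 0}, {"xyz": [0, 0, 0], "roll": 0, "grip": 0}])

```text
time_s: 9.65
position: [0.5937, -0.2587, 0.0692]
tcp_rot: [[0.996, 0.088, 0.002], [0.088, -0.996, -0.001], [0.002, 0.001, -1.0]]
force: [0.5, 0.5, -0.4]
opening: 0.477
grasp_force: 0.0
```

Run:
```python
from h import *
np.set_printoptions(precision=1,suppress=True)
s=bot.read_state();print(s["time_s"],s["position"]*1000,st(s["position"][None]),s["force"],s["opening"])
shot("wrist","w6")
```

```text
9.65 [ 593.7 -258.7   69.2] [[ 568.9 -309.5]] [ 0.5  0.5 -0.4] 0.47705842840023216
```

View pics/w6.png

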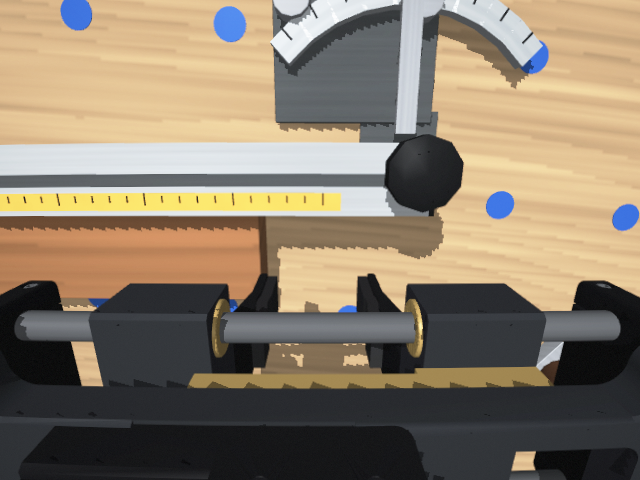

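The right end is at about column 261 and the back edge is tight to the fence (row 216). The fingers are still closing, so I'll wait for that and then lower.

Run:
```python
from h import *
np.set_printoptions(precision=1,suppress=True)
print(st(px2w("wrist",[[261,220],[262,270],[261,217]],z=.03)),st(px2w("wrist",[[100,216],[260,216]],z=.046)),st(px2w("wrist",[[425,172]],z=.07)))
```

```text
[[ 599.4 -272.1]
 [ 566.7 -271.3]
 [ 601.3 -272.2]] [[ 605.3 -182.8]
 [ 605.3 -274.4]] [[ 631.8 -357.5]]
```

Emit:
move_arm(increments=[{"xyz": [0, 0, 0], "roll": 0, "grip": 0}, {"xyz": [0, 0, 0], "roll": 0, "grip": 0}, {"xyz": [0, 0, 0], "roll": 0, "grip": 0}, {"xyz": [0, 0, 0], "roll": 0, "grip": 0}, {"xyz": [0, 0, 0], "roll": 0, "grip": 0}])

```text
time_s: 10.12
position: [0.5936, -0.2552, 0.0687]
tcp_rot: [[0.996, 0.093, -0.0], [0.093, -0.996, 0.0], [-0.0, -0.0, -1.0]]
force: [-0.4, 0.2, 0.8]
opening: 0.059
grasp_force: 0.0
```

Emit:
move_arm(increments=[{"xyz": [0, 0, 0], "roll": 0, "grip": 0}, {"xyz": [0, 0, 0], "roll": 0, "grip": 0}, {"xyz": [0, 0, 0], "roll": 0, "grip": 0}])

```text
time_s: 10.37
position: [0.5936, -0.256, 0.0685]
tcp_rot: [[0.996, 0.092, -0.0], [0.092, -0.996, 0.0], [-0.0, -0.0, -1.0]]
force: [0.3, -1.6, -0.3]
opening: 0.005
grasp_force: 0.0
```

Emit:
move_arm(increments=[{"xyz": [0, 0, 20], "roll": 0, "grip": 0}, {"xyz": [0, 0, 20], "roll": 0, "grip": 0}, {"xyz": [0, 0, 14], "roll": 0, "grip": 0}, {"xyz": [0, -3, 0], "roll": 0, "grip": 0}, {"xyz": [0, -4, 0], "roll": 0, "grip": 0}])

```text
time_s: 10.78
position: [0.5924, -0.2488, 0.0136]
tcp_rot: [[0.996, 0.091, -0.002], [0.091, -0.996, 0.001], [-0.001, -0.001, -1.0]]
force: [-0.1, 0.5, 0.7]
opening: 0.0
grasp_force: 0.0
```

Emit:
move_arm(increments=[{"xyz": [0, -5, 0], "roll": 0, "grip": 0}, {"xyz": [0, -4, 0], "roll": 0, "grip": 0}, {"xyz": [0, -3, 0], "roll": 0, "grip": 0}, {"xyz": [0, -3, 0], "roll": 0, "grip": 0}, {"xyz": [0, -3, 0], "roll": 0, "grip": 0}])

```text
time_s: 11.2
position: [0.5917, -0.2311, 0.0153]
tcp_rot: [[0.996, 0.092, 0.001], [0.092, -0.996, -0.001], [0.001, 0.001, -1.0]]
force: [-0.5, -1.9, 0.8]
opening: 0.001
grasp_force: 1.6
```

Emit:
move_arm(increments=[{"xyz": [0, -4, 0], "roll": 0, "grip": 0}, {"xyz": [0, -4, 0], "roll": 0, "grip": 0}, {"xyz": [0, -4, 0], "roll": 0, "grip": 0}, {"xyz": [0, -4, 0], "roll": 0, "grip": 0}, {"xyz": [0, -4, 0], "roll": 0, "grip": 0}])

```text
time_s: 11.62
position: [0.59, -0.2112, 0.0148]
tcp_rot: [[0.996, 0.091, 0.001], [0.091, -0.996, -0.001], [0.001, 0.001, -1.0]]
force: [0.0, -3.0, 1.7]
opening: 0.009
grasp_force: 1.3
```

Emit:
move_arm(increments=[{"xyz": [0, -4, 0], "roll": 0, "grip": 0}, {"xyz": [0, -4, 0], "roll": 0, "grip": 0}, {"xyz": [0, -4, 0], "roll": 0, "grip": 0}, {"xyz": [0, -4, 0], "roll": 0, "grip": 0}, {"xyz": [0, -4, 0], "roll": 0, "grip": 0}])

```text
time_s: 12.03
position: [0.5876, -0.1909, 0.0145]
tcp_rot: [[0.996, 0.092, 0.0], [0.092, -0.996, -0.0], [0.0, 0.0, -1.0]]
force: [0.0, -2.3, 0.8]
opening: 0.004
grasp_force: 1.4
```

Emit:
move_arm(increments=[{"xyz": [0, -4, 0], "roll": 0, "grip": 0}, {"xyz": [0, -4, 0], "roll": 0, "grip": 0}, {"xyz": [0, -4, 0], "roll": 0, "grip": 0}, {"xyz": [0, -4, 0], "roll": 0, "grip": 0}, {"xyz": [0, -4, 0], "roll": 0, "grip": 0}])

```text
time_s: 12.45
position: [0.5857, -0.171, 0.0145]
tcp_rot: [[0.996, 0.092, -0.0], [0.092, -0.996, 0.0], [-0.0, -0.0, -1.0]]
force: [0.4, -3.4, 2.1]
opening: 0.01
grasp_force: 1.4
```

Run:
```python
from h import *
np.set_printoptions(precision=1,suppress=True)
s=bot.read_state();print(s["time_s"],st(s["position"][None]),s["force"])
gap("w7")
shot("scene","s7"); T=cv2.imread("pics/s7.png")
shot("top","t7");U=cv2.imread("pics/t7.png")[180:290,180:440]
P=cv2.projectPoints(np.array([[.59,.0,.03]]),*[np.array(bot.camera_model("scene")[k],float) for k in("rvec","tvec","intrinsics","D")])[0].ravel();print(P)
x,y=int(P[0]),int(P[1]);C=T[max(0,y-75):y+75,max(0,x-130):x+130]
cv2.imwrite("pics/c7.png",np.vstack([cv2.resize(C,(520,300)),cv2.resize(U,(520,220),interpolation=cv2.INTER_CUBIC)]))
```

```text
12.45 [[ 568.6 -221.5]] [ 0.4 -3.4  2.1]
10 209 [202, 201, 137, 92, 93, 94, 93, 94, 93] [619.4 -94.8]
100 209 [216, 206, 131, 95, 94, 95, 95, 96, 95] [ 619.3 -132.7]
200 209 [220, 221, 180, 107, 96, 97, 97, 96, 97] [ 619.4 -173.1]
320 210 [221, 198, 136, 98, 99, 87, 55, 34, 35] [ 619.1 -220.6]
440 210 [214, 213, 180, 119, 97, 97, 97, 98, 97] [ 619.4 -268.2]
540 212 [203, 189, 90, 94, 95, 94, 95, 94, 94] [ 618.9 -309. ]
630 183 [201, 203, 188, 183, 183, 127, 85, 53, 49] [ 631.  -344.1]
[323.6 259.6]
```

View pics/c7.png

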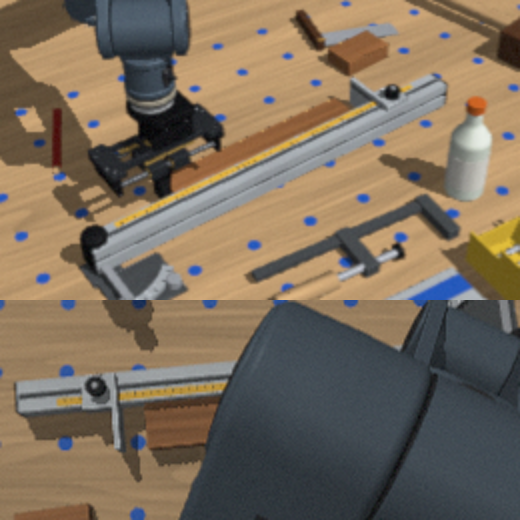

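The batten slid along the fence. In the top crop its left end is at x≈147 and the stop face at x≈120, so about 25 mm remains.

Emit:
move_arm(increments=[{"xyz": [0, -3, 0], "roll": 0, "grip": 0}, {"xyz": [0, -3, 0], "roll": 0, "grip": 0}, {"xyz": [0, -3, 0], "roll": 0, "grip": 0}, {"xyz": [0, -3, 0], "roll": 0, "grip": 0}, {"xyz": [0, -2, 0], "roll": 0, "grip": 0}])

```text
time_s: 13.02
position: [0.5841, -0.1569, 0.0143]
tcp_rot: [[0.996, 0.092, -0.001], [0.092, -0.996, 0.0], [-0.001, -0.001, -1.0]]
force: [0.9, -1.4, -1.7]
opening: 0.011
grasp_force: 0.6
```

Emit:
move_arm(increments=[{"xyz": [0, -1, 0], "roll": 0, "grip": 0}, {"xyz": [0, -1, 0], "roll": 0, "grip": 0}])

```text
time_s: 13.18
position: [0.5842, -0.1553, 0.0145]
tcp_rot: [[0.996, 0.092, -0.0], [0.092, -0.996, 0.0], [-0.0, -0.0, -1.0]]
force: [0.8, -0.8, -1.5]
opening: 0.008
grasp_force: 0.6
```

Run:
```python
from h import *
np.set_printoptions(precision=1,suppress=True)
s=bot.read_state();print(s["time_s"],st(s["position"][None]),s["force"])
shot("top","t8")
U=cv2.imread("pics/t8.png")
for r in (236,240,244): print(r,U[r,232:262].sum(1).tolist())
```

```text
13.1833 [[ 568.5 -205.6]] [ 0.8 -0.8 -1.5]
236 [192, 201, 199, 208, 432, 470, 443, 242, 170, 188, 205, 204, 203, 199, 204, 226, 229, 224, 227, 262, 261, 258, 255, 259, 255, 262, 267, 250, 258, 261]
240 [214, 219, 221, 210, 451, 471, 490, 261, 158, 175, 224, 213, 212, 208, 202, 248, 239, 241, 241, 242, 238, 229, 237, 243, 239, 252, 239, 247, 249, 249]
244 [216, 209, 218, 202, 394, 456, 467, 274, 158, 172, 194, 210, 208, 213, 221, 273, 267, 269, 264, 271, 277, 273, 272, 259, 252, 263, 257, 248, 261, 262]
```

Run:
```python
from h import *
np.set_printoptions(precision=1,suppress=True)
print("end",st(px2w("top",[[246.7,236],[246.7,244]],z=.03)),"stop top",st(px2w("top",[[239,236],[239.3,244]],z=.056)),"low",st(px2w("top",[[241.5,236],[241.7,244]],z=.004)))
```

```text
end [[591.8 139.4]
 [570.9 141.1]] stop top [[589.4 155.8]
 [568.9 156.6]] low [[597.5 156.2]
 [576.1 157.3]]
```

Emit:
move_arm(increments=[{"xyz": [0, -1, 0], "roll": 0, "grip": 0}, {"xyz": [0, -1, 0], "roll": 0, "grip": 0}])

```text
time_s: 13.4
position: [0.5842, -0.1536, 0.0146]
tcp_rot: [[0.996, 0.091, 0.0], [0.091, -0.996, -0.0], [0.0, 0.0, -1.0]]
force: [-0.6, -0.9, -0.3]
opening: 0.007
grasp_force: 0.7
```

Emit:
move_arm(increments=[{"xyz": [0, -1, 0], "roll": 0, "grip": 0}, {"xyz": [0, -1, 0], "roll": 0, "grip": 0}])

```text
time_s: 13.57
position: [0.584, -0.1516, 0.0146]
tcp_rot: [[0.996, 0.092, 0.0], [0.092, -0.996, -0.0], [0.0, 0.0, -1.0]]
force: [0.5, 1.0, -0.8]
opening: 0.006
grasp_force: 0.7
```

Emit:
move_arm(increments=[{"xyz": [0, -1, 0], "roll": 0, "grip": 0}, {"xyz": [0, -0.5, 0], "roll": 0, "grip": 0}])

```text
time_s: 13.73
position: [0.5838, -0.1499, 0.0146]
tcp_rot: [[0.996, 0.092, 0.0], [0.092, -0.996, 0.0], [0.0, -0.0, -1.0]]
force: [0.2, -1.3, -1.9]
opening: 0.008
grasp_force: 0.7
```

Emit:
move_arm(increments=[{"xyz": [0, -1, 0], "roll": 0, "grip": 0}, {"xyz": [0, -0.5, 0], "roll": 0, "grip": 0}])

```text
time_s: 13.9
position: [0.5837, -0.1484, 0.0146]
tcp_rot: [[0.996, 0.092, 0.0], [0.092, -0.996, -0.0], [0.0, 0.0, -1.0]]
force: [-0.4, -2.9, -1.7]
opening: 0.004
grasp_force: 0.7
```

Emit:
move_arm(increments=[{"xyz": [0, -1, 0], "roll": 0, "grip": 0}, {"xyz": [0, -0.5, 0], "roll": 0, "grip": 0}])

```text
time_s: 14.07
position: [0.5835, -0.147, 0.0146]
tcp_rot: [[0.996, 0.092, 0.0], [0.092, -0.996, -0.0], [0.0, 0.0, -1.0]]
force: [0.8, -1.3, -0.0]
opening: 0.007
grasp_force: 0.7
```

Run:
```python
from h import *
np.set_printoptions(precision=1,suppress=True)
s=bot.read_state();print(s["time_s"],st(s["position"][None]),s["force"])
shot("top","t9")
U=cv2.imread("pics/t9.png")
for r in (236,240,244): print(r,U[r,232:262].sum(1).tolist())
s=bot.read_state();print(s["force"])
cv2.imwrite("pics/c9.png",cv2.resize(U[205:265,215:285],None,fx=8,fy=8,interpolation=cv2.INTER_CUBIC))
```

```text
14.0667 [[ 568.5 -197.3]] [ 0.8 -1.3 -0. ]
236 [196, 197, 202, 210, 435, 463, 446, 239, 173, 194, 201, 229, 245, 233, 231, 232, 223, 231, 228, 261, 258, 265, 257, 257, 257, 266, 265, 262, 264, 256]
240 [219, 213, 209, 221, 447, 473, 491, 263, 164, 186, 221, 177, 222, 235, 240, 237, 238, 245, 240, 249, 244, 250, 238, 237, 245, 244, 236, 239, 247, 242]
244 [215, 212, 215, 210, 387, 452, 454, 279, 142, 172, 197, 207, 265, 273, 278, 269, 273, 265, 269, 273, 278, 265, 267, 262, 263, 272, 265, 269, 264, 269]
[ 0.2 -0.8 -1.6]
```

View pics/c9.png

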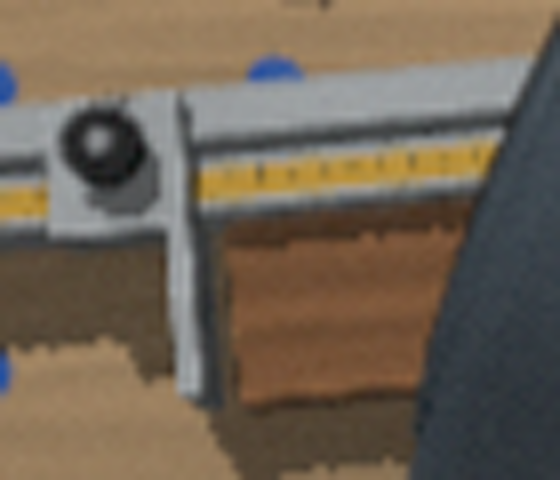

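The crop shows the stop's dark face ending at x≈215 and the batten's end at x≈228. About 3–4 mm is left, and the back edge still follows the fence.

Emit:
move_arm(increments=[{"xyz": [0, -0.7, 0], "roll": 0, "grip": 0}, {"xyz": [0, -0.7, 0], "roll": 0, "grip": 0}])

```text
time_s: 14.28
position: [0.5834, -0.1457, 0.0146]
tcp_rot: [[0.996, 0.092, 0.0], [0.092, -0.996, -0.0], [0.0, 0.0, -1.0]]
force: [-0.1, -0.9, -0.2]
opening: 0.008
grasp_force: 0.7
```

Emit:
move_arm(increments=[{"xyz": [0, -0.6, 0], "roll": 0, "grip": 0}, {"xyz": [0, -0.6, 0], "roll": 0, "grip": 0}])

```text
time_s: 14.45
position: [0.5833, -0.1444, 0.0146]
tcp_rot: [[0.996, 0.092, 0.0], [0.092, -0.996, -0.0], [0.0, 0.0, -1.0]]
force: [0.2, -1.3, -0.3]
opening: 0.008
grasp_force: 0.8
```

Emit:
move_arm(increments=[{"xyz": [0, -0.5, 0], "roll": 0, "grip": 0}, {"xyz": [0, -0.3, 0], "roll": 0, "grip": 0}])

```text
time_s: 14.62
position: [0.5833, -0.1436, 0.0146]
tcp_rot: [[0.996, 0.092, 0.0], [0.092, -0.996, -0.0], [0.0, 0.0, -1.0]]
force: [0.4, -1.8, -0.3]
opening: 0.007
grasp_force: 0.8
```

Emit:
move_arm(increments=[{"xyz": [0, -0.5, 0], "roll": 0, "grip": 0}, {"xyz": [0, -0.3, 0], "roll": 0, "grip": 0}])

```text
time_s: 14.78
position: [0.5832, -0.1428, 0.0146]
tcp_rot: [[0.996, 0.092, 0.0], [0.092, -0.996, -0.0], [0.0, 0.0, -1.0]]
force: [0.1, -2.0, -1.0]
opening: 0.004
grasp_force: 0.8
```

Emit:
move_arm(increments=[{"xyz": [0, -0.5, 0], "roll": 0, "grip": 0}, {"xyz": [0, -0.3, 0], "roll": 0, "grip": 0}])

```text
time_s: 14.95
position: [0.5831, -0.142, 0.0146]
tcp_rot: [[0.996, 0.092, 0.0], [0.092, -0.996, -0.0], [0.0, 0.0, -1.0]]
force: [-0.3, -0.7, 0.2]
opening: 0.003
grasp_force: 0.8
```

Emit:
move_arm(increments=[{"xyz": [0, -0.5, 0], "roll": 0, "grip": 0}, {"xyz": [0, 0, 0], "roll": 0, "grip": 0}])

```text
time_s: 15.12
position: [0.583, -0.1415, 0.0146]
tcp_rot: [[0.996, 0.092, 0.0], [0.092, -0.996, 0.0], [0.0, -0.0, -1.0]]
force: [0.8, -1.6, 0.3]
opening: 0.005
grasp_force: 0.7
```

Emit:
move_arm(increments=[{"xyz": [0, -0.5, 0], "roll": 0, "grip": 0}, {"xyz": [0, -0.5, 0], "roll": 0, "grip": 0}])

```text
time_s: 15.28
position: [0.583, -0.1406, 0.0146]
tcp_rot: [[0.996, 0.092, 0.0], [0.092, -0.996, -0.0], [0.0, 0.0, -1.0]]
force: [0.5, -1.7, -1.2]
opening: 0.003
grasp_force: 0.8
```

Emit:
move_arm(increments=[{"xyz": [0, -0.5, 0], "roll": 0, "grip": 0}, {"xyz": [0, -0.5, 0], "roll": 0, "grip": 0}])

```text
time_s: 15.45
position: [0.5829, -0.1396, 0.0146]
tcp_rot: [[0.996, 0.092, 0.0], [0.092, -0.996, -0.0], [0.0, 0.0, -1.0]]
force: [-0.1, -1.6, -0.7]
opening: 0.007
grasp_force: 0.8
```

Run:
```python
from h import *
np.set_printoptions(precision=1,suppress=True)
s=bot.read_state();print(s["time_s"],st(s["position"][None]),s["force"])
shot("top","t10")
U=cv2.imread("pics/t10.png")
for r in (236,240,244): print(r,U[r,232:252].sum(1).tolist())
```

```text
15.45 [[ 568.5 -189.8]] [-0.1 -1.6 -0.7]
236 [202, 205, 196, 212, 435, 469, 446, 245, 164, 158, 156, 223, 237, 233, 229, 234, 227, 237, 231, 251]
240 [221, 221, 219, 221, 447, 471, 485, 265, 140, 145, 139, 125, 221, 230, 236, 237, 236, 234, 232, 237]
244 [212, 214, 201, 213, 395, 459, 461, 273, 145, 176, 162, 155, 266, 271, 266, 271, 260, 273, 273, 269]
```

Run:
```python
from h import *
np.set_printoptions(precision=2,suppress=True)
s=bot.read_state();print(s["force"],s["moment"],s["opening"])
im,d=shot("wrist","w10")
shot("scene","s10");C=cv2.imread("pics/s10.png")[185:335,200:450]
A=cv2.imread("pics/t9.png")[205:265,215:285];B=cv2.imread("pics/t10.png")[205:265,215:285]
f=lambda x:cv2.resize(x,(400,240),interpolation=cv2.INTER_CUBIC)
W=cv2.imread("pics/w10.png")
cv2.imwrite("pics/c10.png",np.vstack([np.hstack([f(A),f(B)]),np.hstack([cv2.resize(W,(400,300)),cv2.resize(C,(400,300))])]))
```

```text
[ 0.52 -2.44  0.29] [-0.27 -0.01 -0.03] 0.0021181225556817936
```

View pics/c10.png

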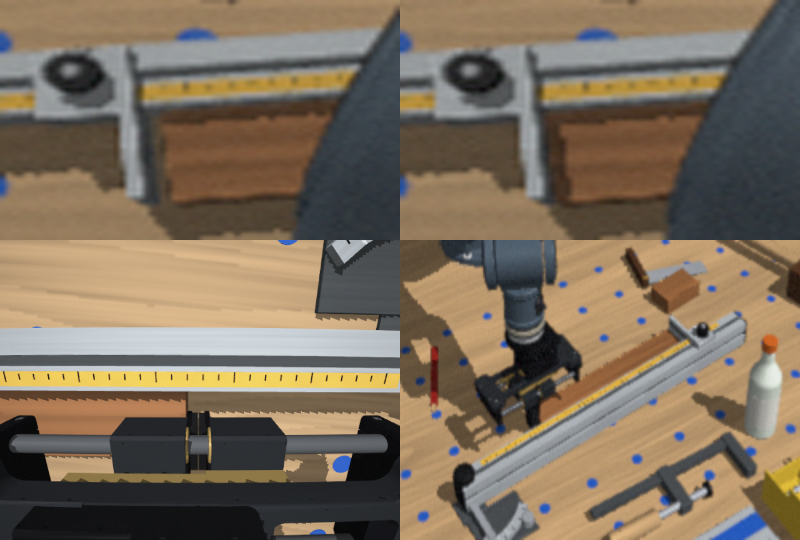

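The upper right crop shows the stop's shadow now falling on the batten's top, which is the edge I had taken for its end. The end itself is within a millimetre or two of the stop. I'll continue gently.

Emit:
move_arm(increments=[{"xyz": [0, -0.5, 0], "roll": 0, "grip": 0}, {"xyz": [0, -0.3, 0], "roll": 0, "grip": 0}])

```text
time_s: 15.77
position: [0.5829, -0.1393, 0.0146]
tcp_rot: [[0.996, 0.092, 0.0], [0.092, -0.996, -0.001], [0.0, 0.001, -1.0]]
force: [-0.9, -4.4, -1.3]
opening: 0.009
grasp_force: 2.0
```

Emit:
move_arm(increments=[{"xyz": [0, -0.5, 0], "roll": 0, "grip": 0}, {"xyz": [0, -0.3, 0], "roll": 0, "grip": 0}])

```text
time_s: 15.93
position: [0.5832, -0.1393, 0.0146]
tcp_rot: [[0.996, 0.092, 0.001], [0.092, -0.996, -0.002], [0.001, 0.002, -1.0]]
force: [0.6, -6.8, -0.6]
opening: 0.011
grasp_force: 3.1
```

Emit:
move_arm(increments=[{"xyz": [0, -0.5, 0], "roll": 0, "grip": 0}, {"xyz": [0, 0, 0], "roll": 0, "grip": 0}])

```text
time_s: 16.1
position: [0.5834, -0.1392, 0.0147]
tcp_rot: [[0.996, 0.092, 0.002], [0.092, -0.996, -0.003], [0.001, 0.003, -1.0]]
force: [0.5, -6.8, -2.4]
opening: 0.002
grasp_force: 3.4
```

It is butted: about 6.8 N on the sensor, of which 1.5 N or so is bench friction. I'll release and inspect from above.

Emit:
move_arm(increments=[{"xyz": [0, 0, 0], "roll": 0, "grip": 0}, {"xyz": [0, 1, 0], "roll": 0, "grip": 0}, {"xyz": [0, 3, 0], "roll": 0, "grip": 0}, {"xyz": [0, 8, 0], "roll": 0, "grip": 0}, {"xyz": [0, 8, -5], "roll": 0, "grip": 0}])

```text
time_s: 16.52
position: [0.5834, -0.1567, 0.0187]
tcp_rot: [[0.996, 0.092, -0.003], [0.092, -0.996, 0.002], [-0.003, -0.002, -1.0]]
force: [0.6, -0.0, 0.1]
opening: -0.0
grasp_force: 0.0
```

Emit:
move_arm(increments=[{"xyz": [0, 0, -35], "roll": 0, "grip": 0}, {"xyz": [-20, 0, -35], "roll": 0, "grip": 100}, {"xyz": [-20, -30, -20], "roll": 0, "grip": 100}, {"xyz": [-20, -36, 0], "roll": 0, "grip": 100}, {"xyz": [0, -38, 0], "roll": 0, "grip": 100}])

```text
time_s: 16.93
position: [0.5118, -0.0594, 0.1112]
tcp_rot: [[0.996, 0.088, -0.002], [0.088, -0.996, 0.001], [-0.002, -0.001, -1.0]]
force: [0.6, 1.1, -1.0]
opening: 0.224
grasp_force: 0.0
```

Emit:
move_arm(increments=[{"xyz": [0, -38, 0], "roll": 0, "grip": 100}, {"xyz": [0, -38, 0], "roll": 0, "grip": 100}, {"xyz": [0, 0, 0], "roll": 0, "grip": 100}, {"xyz": [0, 0, 0], "roll": 0, "grip": 100}])

```text
time_s: 17.27
position: [0.5078, 0.0181, 0.11]
tcp_rot: [[0.995, 0.096, -0.0], [0.096, -0.995, 0.0], [-0.0, -0.0, -1.0]]
force: [-0.3, -0.3, -0.9]
opening: 0.526
grasp_force: 0.0
```

Run:
```python
from h import *
np.set_printoptions(precision=1,suppress=True)
s=bot.read_state();print(s["time_s"],st(s["position"][None]),s["position"],s["force"],s["opening"])
shot("wrist","w11")
```

```text
17.2667 [[507.4 -26.3]] [0.5 0.  0.1] [-0.3 -0.3 -0.9] 0.5262900199037427
```

View pics/w11.png

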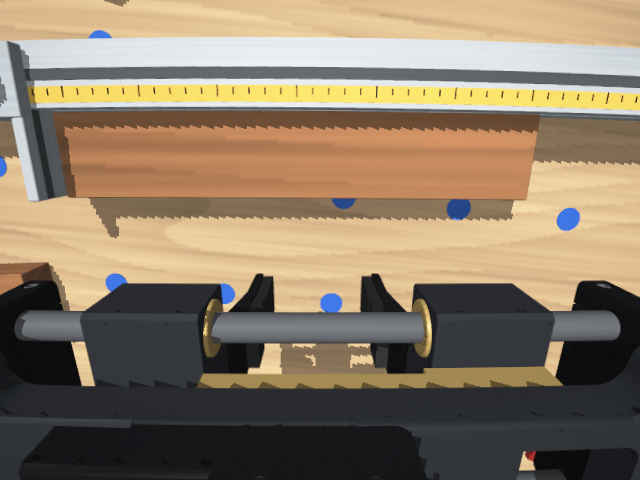

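The wrist view shows the left end at the stop plate (column ≈60) and the back edge along the fence (row ≈112). I'll measure any residual gap numerically.

Run:
```python
from h import *
np.set_printoptions(precision=2,suppress=True)
im=cv2.imread("pics/w11.png").astype(int)
for c in range(90,531,55):
    w=[r for r in range(80,125) if im[r,c,0]>180 and im[r,c,2]>180]; e=max(w)
    # front edge: brightness drop
    g=im[180:215,c,2]; k=int(np.argmin(np.diff(g[:-2])))+180
    print(c,e,im[e:e+8,c].tolist(),st(px2w("wrist",[[c,e+.5]],z=.046))[0],"front",k,st(px2w("wrist",[[c,k+.5]],z=.03))[0])
```

```text
90 106 [[217, 211, 204], [144, 140, 135], [88, 86, 84], [106, 103, 99], [113, 110, 106], [85, 86, 87], [57, 76, 103], [53, 77, 109]] [607.8  119.13] front 196 [547.27 139.96]
145 106 [[202, 197, 190], [125, 123, 118], [90, 88, 86], [124, 121, 116], [113, 110, 106], [69, 82, 104], [52, 76, 108], [52, 76, 107]] [607.43  83.14] front 196 [547.28  98.68]
200 106 [[217, 212, 205], [93, 89, 87], [102, 99, 96], [121, 116, 113], [109, 109, 110], [63, 79, 98], [52, 75, 106], [52, 75, 106]] [607.24  47.74] front 196 [547.35  58.12]
255 106 [[201, 196, 189], [121, 117, 113], [93, 89, 88], [125, 121, 117], [101, 101, 101], [61, 80, 106], [51, 75, 105], [52, 75, 106]] [607.22  12.71] front 196 [547.49  18.01]
310 106 [[241, 237, 232], [150, 144, 140], [95, 93, 89], [105, 102, 99], [139, 136, 130], [59, 76, 100], [52, 76, 107], [50, 75, 105]] [607.34 -22.13] front 196 [547.68 -21.89]
365 107 [[221, 216, 209], [123, 118, 115], [90, 87, 84], [128, 123, 120], [99, 106, 114], [55, 76, 103], [51, 73, 104], [51, 74, 105]] [607.02 -57.  ] front 197 [547.2  -61.81]
420 108 [[208, 201, 195], [113, 110, 106], [97, 95, 91], [109, 108, 106], [87, 96, 110], [51, 74, 104], [49, 73, 103], [49, 72, 102]] [606.84 -92.09] front 198 [ 546.78 -102.02]
475 109 [[213, 207, 200], [108, 104, 101], [91, 88, 85], [115, 112, 109], [69, 85, 103], [50, 71, 100], [49, 72, 101], [50, 72, 102]] [ 606.82 -127.6 ] front 198 [ 547.15 -142.64]
530 110 [[232, 228, 223], [163, 160, 154], [89, 87, 85], [89, 88, 86], [80, 88, 98], [47, 68, 97], [48, 69, 99], [49, 70, 99]] [ 606.97 -163.75] front 192 [ 552.01 -183.18]
```

The front edge is 60 mm from the fence face all along, to within about 0.4 mm. I'll finish with a last light two-finger press to the fence, so that it is tight to both.

Emit:
move_arm(increments=[{"xyz": [4, -7, 25], "roll": 0, "grip": 100}, {"xyz": [3, -6, 25], "roll": 0, "grip": 100}, {"xyz": [0, 0, 20], "roll": 0, "grip": 100}, {"xyz": [0, 0, 15], "roll": 0, "grip": 100}, {"xyz": [0, 0, 10], "roll": 0, "grip": 100}])

```text
time_s: 17.73
position: [0.5141, 0.0283, 0.0129]
tcp_rot: [[0.996, 0.089, -0.001], [0.089, -0.996, 0.0], [-0.001, -0.0, -1.0]]
force: [0.2, 0.4, 0.6]
opening: 0.944
grasp_force: 0.0
```

Emit:
move_arm(increments=[{"xyz": [0, 0, 0], "roll": 0, "grip": 100}, {"xyz": [0, 0, 0], "roll": 0, "grip": 100}, {"xyz": [4, 0, 0], "roll": 0, "grip": 100}, {"xyz": [4, 0, 0], "roll": 0, "grip": 100}, {"xyz": [2, 0, 0], "roll": 0, "grip": 100}])

```text
time_s: 18.15
position: [0.5259, 0.0305, 0.0156]
tcp_rot: [[0.996, 0.092, 0.003], [0.092, -0.996, -0.001], [0.003, 0.001, -1.0]]
force: [-0.4, -0.2, 0.2]
opening: 0.995
grasp_force: 0.0
```

Run:
```python
from h import *
s=bot.read_state();print(s["time_s"],st(s["position"][None]),s["position"],s["force"],s["opening"])
```

```text
18.15 [[526.57903324 -15.44985297]] [0.52591565 0.03052599 0.01563897] [-0.40560426 -0.24907267  0.18539344] 0.9950885517361256
```

Emit:
move_arm(increments=[{"xyz": [2, 0, 0], "roll": 0, "grip": 100}, {"xyz": [2, 0, 0], "roll": 0, "grip": 100}, {"xyz": [1, 0, 0], "roll": 0, "grip": 100}, {"xyz": [1, 0, 0], "roll": 0, "grip": 100}, {"xyz": [0.5, 0, 0], "roll": 0, "grip": 100}])

```text
time_s: 18.57
position: [0.5305, 0.0315, 0.0146]
tcp_rot: [[0.996, 0.092, 0.0], [0.092, -0.996, -0.0], [0.0, 0.0, -1.0]]
force: [0.3, -0.1, -0.2]
opening: 0.997
grasp_force: 0.0
```

Emit:
move_arm(increments=[{"xyz": [0.5, 0, 0], "roll": 0, "grip": 100}, {"xyz": [0.5, 0, 0], "roll": 0, "grip": 100}])

```text
time_s: 18.73
position: [0.5313, 0.0316, 0.0145]
tcp_rot: [[0.996, 0.092, -0.0], [0.092, -0.996, 0.0], [-0.0, -0.0, -1.0]]
force: [-0.5, 1.1, -0.3]
opening: 1.002
grasp_force: 0.0
```

Emit:
move_arm(increments=[{"xyz": [0.5, 0, 0], "roll": 0, "grip": 100}, {"xyz": [0.3, 0, 0], "roll": 0, "grip": 100}])

```text
time_s: 18.9
position: [0.5322, 0.0316, 0.0145]
tcp_rot: [[0.996, 0.092, -0.0], [0.092, -0.996, 0.0], [-0.0, -0.0, -1.0]]
force: [-0.7, -0.5, -0.0]
opening: 1.003
grasp_force: 0.0
```

Emit:
move_arm(increments=[{"xyz": [0.5, 0, 0], "roll": 0, "grip": 100}, {"xyz": [0.5, 0, 0], "roll": 0, "grip": 100}])

```text
time_s: 19.07
position: [0.5332, 0.0317, 0.0145]
tcp_rot: [[0.996, 0.092, -0.0], [0.092, -0.996, 0.0], [-0.0, -0.0, -1.0]]
force: [-0.4, -0.9, 0.9]
opening: 0.995
grasp_force: 0.6
```

Emit:
move_arm(increments=[{"xyz": [0.5, 0, 0], "roll": 0, "grip": 100}, {"xyz": [0.4, 0, 0], "roll": 0, "grip": 100}])

```text
time_s: 19.23
position: [0.5332, 0.0318, 0.0145]
tcp_rot: [[0.996, 0.091, -0.002], [0.091, -0.996, 0.0], [-0.002, -0.0, -1.0]]
force: [-2.4, -1.5, 1.0]
opening: 1.0
grasp_force: 1.2
```

Emit:
move_arm(increments=[{"xyz": [0.5, 0, 0], "roll": 0, "grip": 100}, {"xyz": [0, 0, 0], "roll": 0, "grip": 100}])

```text
time_s: 19.4
position: [0.5334, 0.0318, 0.0144]
tcp_rot: [[0.996, 0.091, -0.003], [0.091, -0.996, 0.0], [-0.003, -0.0, -1.0]]
force: [-1.9, -1.3, 1.8]
opening: 1.0
grasp_force: 1.7
```

Emit:
move_arm(increments=[{"xyz": [0.5, 0, 0], "roll": 0, "grip": 100}, {"xyz": [0, 0, 0], "roll": 0, "grip": 100}])

```text
time_s: 19.57
position: [0.5334, 0.0318, 0.0144]
tcp_rot: [[0.996, 0.091, -0.004], [0.091, -0.996, 0.0], [-0.004, -0.001, -1.0]]
force: [-4.9, -2.9, 2.2]
opening: 1.0
grasp_force: 2.4
```

Emit:
move_arm(increments=[{"xyz": [0.5, 0, 0], "roll": 0, "grip": 100}, {"xyz": [0, 0, 0], "roll": 0, "grip": 100}, {"xyz": [0, 0, 0], "roll": 0, "grip": 100}])

```text
time_s: 19.82
position: [0.5334, 0.0319, 0.0144]
tcp_rot: [[0.996, 0.091, -0.005], [0.091, -0.996, 0.0], [-0.005, -0.001, -1.0]]
force: [-5.3, -2.7, 3.2]
opening: 1.001
grasp_force: 2.8
```

Emit:
move_arm(increments=[{"xyz": [-1, 0, 0], "roll": 0, "grip": 100}, {"xyz": [-3, 0, 0], "roll": 0, "grip": 100}, {"xyz": [-8, 0, 0], "roll": 0, "grip": 100}, {"xyz": [-10, 3, -15], "roll": 0, "grip": 100}, {"xyz": [-5, 5, -30], "roll": 0, "grip": 100}])

```text
time_s: 20.23
position: [0.5062, 0.0222, 0.0574]
tcp_rot: [[0.996, 0.093, -0.007], [0.093, -0.996, 0.001], [-0.007, -0.002, -1.0]]
force: [-0.1, 0.3, -0.5]
opening: 1.002
grasp_force: 0.0
```

Emit:
move_arm(increments=[{"xyz": [0, 5, -30], "roll": 0, "grip": 100}, {"xyz": [0, 0, -20], "roll": 0, "grip": 100}, {"xyz": [0, 0, 0], "roll": 0, "grip": 100}, {"xyz": [0, 0, 0], "roll": 0, "grip": 100}, {"xyz": [0, 0, 0], "roll": 0, "grip": 100}])

```text
time_s: 20.65
position: [0.5096, 0.0167, 0.1091]
tcp_rot: [[0.996, 0.092, -0.0], [0.092, -0.996, 0.0], [-0.0, -0.0, -1.0]]
force: [-0.3, 0.5, -0.4]
opening: 1.002
grasp_force: 0.0
```

Run:
```python
from h import *
np.set_printoptions(precision=2,suppress=True)
s=bot.read_state();print(s["time_s"],st(s["position"][None]),s["position"],s["force"],s["joint_positions"])
shot("wrist","w12")
im=cv2.imread("pics/w12.png").astype(int)
for c in range(90,531,110):
    e=max(r for r in range(80,140) if im[r,c,0]>180 and im[r,c,2]>180)
    g=im[180:225,c,2]; k=int(np.argmin(np.diff(g)))+180
    print(c,e,"fence",st(px2w("wrist",[[c,e+.5]],z=.046))[0],"front",st(px2w("wrist",[[c,k+.5]],z=.03))[0])
for r in (150,165,180): print(r,im[r,20:90].sum(1).tolist(), np.diff(im[r,500:570].sum(1)).__abs__().argmax()+500)
shot("top","t12")
U=cv2.imread("pics/t12.png")
for r in (236,240,244): print(r,U[r,232:252].sum(1).tolist())
A=cv2.imread("pics/top0.png").astype(int);D=np.abs(U.astype(int)-A).sum(2)
for nme,(x,y) in dict(knob=(228,224),pivot=(439,202),freeend=(190,228),offcut=(207,296),pencil=(421,320)).items(): print(nme,D[y-9:y+9,x-9:x+9].mean().round(1))
```

```text
20.65 [[509.09 -27.82]] [0.51 0.02 0.11] [-0.27  0.51 -0.44] [-10.7   31.52 104.44   0.01  44.05  74.01]
90 109 fence [606.51 118.35] front [545.95 139.43]
200 109 fence [605.86  47.27] front [545.94  57.83]
310 109 fence [605.84 -22.25] front [546.15 -21.89]
420 110 fence [605.82 -91.78] front [ 546.58 -101.57]
530 112 fence [ 605.81 -162.96] front [ 551.66 -182.23]
150 [625, 622, 620, 605, 488, 348, 238, 233, 241, 242, 244, 239, 230, 234, 215, 124, 109, 110, 103, 107, 113, 107, 193, 232, 229, 237, 233, 234, 234, 239, 242, 239, 233, 237, 237, 221, 189, 182, 185, 186, 183, 185, 187, 183, 188, 183, 298, 333, 336, 334, 336, 331, 333, 332, 335, 333, 332, 335, 332, 331, 335, 330, 332, 330, 329, 331, 332, 330, 332, 332] 532
165 [614, 620, 622, 622, 626, 622, 607, 506, 354, 234, 234, 240, 242, 239, 239, 231, 234, 206, 141, 113, 109, 107, 111, 109, 117, 191, 233, 235, 238, 235, 237, 241, 239, 246, 244, 232, 236, 238, 230, 209, 210, 210, 209, 209, 214, 208, 214, 216, 380, 379, 380, 378, 381, 382, 376, 380, 382, 379, 379, 379, 381, 380, 380, 379, 381, 382, 382, 381, 380, 380] 530
180 [582, 623, 616, 617, 619, 622, 622, 624, 621, 604, 522, 390, 267, 237, 239, 243, 240, 239, 231, 230, 219, 132, 110, 100, 106, 109, 111, 104, 213, 231, 235, 239, 233, 231, 233, 240, 246, 239, 236, 236, 237, 210, 195, 196, 193, 201, 201, 199, 196, 197, 200, 282, 357, 358, 358, 359, 356, 357, 358, 361, 358, 357, 359, 358, 358, 360, 356, 360, 357, 357] 527
236 [179, 192, 196, 202, 417, 442, 432, 231, 154, 140, 161, 214, 228, 227, 214, 216, 226, 212, 223, 251]
240 [211, 207, 205, 214, 436, 453, 471, 250, 120, 148, 138, 134, 211, 236, 230, 233, 227, 229, 221, 229]
244 [208, 204, 201, 202, 381, 444, 446, 264, 133, 158, 154, 157, 242, 254, 256, 262, 255, 260, 264, 265]
knob 27.1
pivot 20.2
freeend 31.1
offcut 21.2
pencil 25.8
```

```bash
python3 -c "
from rig import bot
print(bot.hand_in())"
```

```text
the job is handed in; nothing more can be done
None
```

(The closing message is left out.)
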